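Fit the bed plate and pre-set its edge clamp

ROBOT

A 6-joint arm with a two-finger parallel gripper is mounted at the origin on the work surface. World frame = base frame: x ahead of the robot, y to its left, z up, the work surface at z = 0. Lengths are in m, angles in degrees, forces in N, time in s.
With the tool pointing down it reaches from about 0.325 to 0.9 m from the base axis. Payload 6.1 kg.
Tool frame: the origin (TCP) lies at the very end of the fingers, on their centre line; the grasp point (between the pads) lies arm.grip_point_offset behind it (arm.grip_point_offset is the distance from the TCP to the grasp point, in m); z points along the fingers, y is the direction in which the jaws open and shut (so a half turn about z gives the same grasp; the last joint's range is limited). The gripper opens to 85 mm and grips with 20 to 120 N. Pads are 22 mm wide; open, the fingers measure 114 mm over their backs; the gripper's body (76 mm by 85 mm) begins 54 mm behind the grasp point. The pads swing forward as they close: fully open they stand 13 mm farther back than shut.
Start: joints at [58.149, 12.628, 87.462, -0, 79.91, -7.225], TCP at [0.26, 0.568, 0.231] pointing down, gripper open.
Joint ranges: [-170.65, 170.65], [-52.31, 119.04], [5.05, 147.46], [-71.25, 251.25], [11.57, 151.72], [-153.62, 153.62]. Speed limits (degrees/s): [147.25, 147.25, 172.46, 180, 180, 180].

INTERFACE

Orientations are given as a 3x3 rotation matrix whose columns are the frame's x, y, z axes.
In Python, from rig import sensors, viewer, arm gives the robot as it stands. The module is installed in compiled form; this text tells all that it offers.
- The arm moves only by the tool step_arm, never from a script. Its argument "plan" is a list of rows, each an object of numbers: "tx", "ty", "tz": the shift along the tool's x, y, z in mm; "wx", "wy", "wz": the turn, a rotation vector about the tool's x, y, z in rad; "gripper": the closure, from -1 (fully open) to 1 (shut). In form: [{"tx": .., "ty": .., "tz": .., "wx": .., "wy": .., "wz": .., "gripper": ..}, ...]. A call has 1 to 8 rows; each row is the pose to reach, as a shift and turn from the pose measured when the call began, along the tool's axes at that moment; what a row does not reach only later rows make up. A row lasts 1/10 s, in which the tool goes at most 50 mm and 8.59 degrees, less where a joint would pass 70% of its speed; a pose out of reach is approached as far as the arm can. A call with a gripper value outside its range is refused whole. The fingers move at their own pace and stop on an object; "grip_force" is the grip in N (left out, the last holds). Time passes only in rows, so rows that repeat a pose let the fingers close. It gives the time, the measured TCP pose, the force and the opening at its end, in the units of the state.
- sensors.sense(): the state, without advancing time (a new reading comes with each control period).
- viewer.camera(name): name is "scene" or "top" or "wrist"; returns a dict with "img" (384x512x3 uint8, red, green, blue), "fov_y" (degrees; the focal length in pixels is half the picture's height over the tangent of half this angle, whatever the lens; pixels are square), "cx", "cy" (the principal point, pixels), "R" (3x3) and "t" (3): a world point X has camera coordinates R X + t; the wrist camera has in their place "tool_from_camera" (4x4, takes a point from camera to tool coordinates, whose origin is the TCP and whose axes are the flange's). Camera axes: x right, y down, z forward; pixel columns grow to the right and rows downward; lengths in m; the calibration is good to about 2 mm. A picture is of the moment at which its call begins: read the wrist's pose just before it. There is no depth.
- arm.job_done(): hands the job in, once; it reports no verdict.
The state is a dict: "t": time; "joint_positions": joint angles; "joint_vel": joint speeds; "tau": joint torques, N m; "position": TCP position; "tool_rot": TCP orientation; "wrist_force": force on the tool from outside, world axes, zero at the start; "torque": the same for the moment, N m; "grip_width": opening from 0.0 (shut) to 1.0 (fully open).
Only numpy, scipy, OpenCV 4.12 (cv2) and the standard library are available. Lean on these libraries where they do the work, as an engineer would, in place of code of your own. Each camera call takes 0.05 s, during which the arm holds its last target. There are 200 camera calls.

TASK

Pick up the aluminium print-bed plate by its black fin and lower it, without dropping it, over the two locating pins of the dark carrier until it rests flush, and let go of it. Then grip the carrier's steel thumbscrew and turn it clockwise (seen from above) until it seats against its stop, then back it off a quarter turn anticlockwise so that the plate has room to expand, and finish while still gripping the thumbscrew there, so that its lock nut could be set. Leave the other things on the bench where they are.

Things in the scene. Friction and masses are not known exactly. Their poses are not given: they have to be found in the camera images.
- plate: Loose aluminium bed plate, 100 (x) by 140 (y) by 8 mm, 0.3 to 0.5 kg, flat on the bench at the start. A black upright fin stands at its centre. Two through holes, 12 mm across, lie on its y axis 55 mm either side of the centre; it fits either way round. Origin at the centre of its underside; x along the fin, y along the line of holes, z up.
- plate_grip (a point): Middle of the plate's fin, 36 mm above the plate's underside, axes as the plate. The fin is 14 mm thick (y), 56 mm long (x) and 48 mm tall: this point is 28 mm above the plate's upper face and 20 mm below the fin's top.
- carrier: Dark steel carrier fixed to the bench, 130 mm (x) by 285 mm (y), top 20 mm above the bench. Origin on the bench below the middle between its two pins; the base reaches from y = -192 to +93 mm. The thumbscrew stands at y = -130 mm. A low brass jaw between them, top 9 mm above the carrier's, moves 2 mm per rad of the screw and when seated stops about 2 mm short of the plate.
- seat (a point): Point on the carrier's flat top midway between its pins, axes as the carrier. The plate is flush when the centre of its underside is here (plate_grip 36 mm above) with its x axis along this x axis, either way round. The steel pins are 10 mm across, 15 mm tall with tapered tips, at y = +55 and -55 mm.
- screw_grip (a point): Grip point of the thumbscrew, on its upright axis, 67 mm above the bench. A steel bar 38 mm long (x), 12 mm thick (y), 42 mm tall stands on a knurled disc 40 mm across; the bar's top is 18 mm above this point, the disc's upper face 24 mm below. Axes turn with the screw: x along the bar, z up. It does not rise or sink as it turns.
- screw (a joint): Thumbscrew angle, rad: 0 seated at its hard stop (bar along x of seat), growing as it is backed off, anticlockwise from above; a quarter turn off the seat is 1.57 (bar along y of seat). Starts 0.5 to 1.1 off the seat, stays where it is left (friction about 0.06 N m); second stop at 3.0.
- nozzle_box: Leave alone: a flat grey box, 45 x 65 x 20 mm; origin at the centre of its underside.
- gluestick: Leave alone: an upright white glue stick, 31 mm across, 75 mm tall; origin at the centre of its underside.
- scraper: Leave alone: a scraper with a black handle, 200 mm long, lying flat; origin on its underside, its length along x.
- bracket: Leave alone: an orange printed angle bracket, 50 x 35 x 40 mm; origin at the centre of its underside.
- sidecut: Leave alone: a pair of side cutters lying flat, 125 mm long, 32 mm wide, 12 mm tall; origin on its underside, its length along x.
- screwtray: Leave alone: a low white tray with four compartments, 100 x 140 x 28 mm; origin at the centre of its underside.
Mind the look-alikes: they are no part of the job. Leave any turquoise look-alike of the plate alone.

How it is judged (in metres and radians):
On the way, in this order (a step that is already met when the one before it is completed fails the run):
1. the plate rests flush on the carrier over both pins and is let go, the screw not yet seated (horizontal distance between plate_grip and seat below 0.004 m and z of plate_grip in the frame of seat below 0.0385 m and angle between plate_grip's own z axis and vertical below 0.03 rad and angle between the x axis of plate_grip and the x axis of seat, either way round below 0.06 rad and contact force between the fingers and plate below 0.1 N and value of joint screw above 0.1 rad), for 0.2 s.
2. the thumbscrew is turned clockwise until it seats, the plate still flush (horizontal distance between plate_grip and seat below 0.004 m and z of plate_grip in the frame of seat below 0.0385 m and angle between plate_grip's own z axis and vertical below 0.03 rad and angle between the x axis of plate_grip and the x axis of seat, either way round below 0.06 rad and value of joint screw below 0.08 rad), for 0.1 s.
At the end, for the whole second after the job is handed in: Plate flush over both pins (4 mm of centre, under 2.5 mm above flush, under 0.06 rad turned), not touched by the robot; thumbscrew still, 1.57 rad (within 0.22) anticlockwise of its seat and still gripped (over 3 N, grasp point within 30 mm of its grip point) (horizontal distance between plate_grip and seat below 0.004 m and z of plate_grip in the frame of seat below 0.0385 m and angle between plate_grip's own z axis and vertical below 0.03 rad and angle between the x axis of plate_grip and the x axis of seat, either way round below 0.06 rad and value of joint screw between 1.35 and 1.79 rad and velocity of joint screw between -0.1 and 0.1 rad/s and contact force between the fingers and screw above 3 N and distance between the grasp point and screw_grip below 0.03 m and contact force between each of the arm, the fingers and plate below 0.5 N); the arm keeps its last pose, push and grip.
It fails at once if the plate is dropped or thrown (linear speed of plate above 0.45 m/s and contact force between the fingers and plate below 0.1 N).
It fails at once if another thing on the bench is moved by more than 40 mm (distance of any of nozzle_box, gluestick, scraper, bracket, sidecut, screwtray from where it was at the start of the episode above 0.04 m).
It also fails if it takes over 61 s, if anything falls off the work surface, if the arm or the gripper's body presses on something with over 40 N, if the wrist force passes 120 N, or if a joint passes its speed limit or range.

## Working session

There is one attempt and no reset: what is moved stays moved. The work goes in short steps, Python scripts to look and compute and a tool call to move; the robot and the scene stay as the last step left them, time stands still between calls to the robot, and variables do not carry over. Pictures are saved under pics/ and viewed, about 8 in all and at most 12, crops included, and the job is handed in when it is done.

Besides the shell and the picture viewer there is one more tool, called after "Request:" by a JSON object that holds its "method" and its "body", one argument or row to a line. step_arm: Moves the arm, as the interface text tells. Its arguments: {"type":"object","properties":{"plan":{"type":"array"},"grip_force":{"type":"number"}},"required":["plan"]}

```bash
mkdir -p pics
cat > h.py <<'E'
import numpy as np, cv2
from rig import sensors, viewer, arm
def cam(name,fn=None):
    s=sensors.sense(); c=viewer.camera(name); 
    if fn: cv2.imwrite('pics/'+fn,cv2.cvtColor(c['img'],cv2.COLOR_RGB2BGR))
    h=c['img'].shape[0]; f=h/2/np.tan(np.radians(c['fov_y'])/2)
    if name=='wrist':
        T=np.array(c['tool_from_camera']); Rt=np.array(s['tool_rot']); p=np.array(s['position'])
        Rwc=Rt@T[:3,:3]; o=Rt@T[:3,3]+p
    else:
        Rwc=np.array(c['R']).T; o=-Rwc@np.array(c['t'])
    return dict(img=c['img'],f=f,cx=c['cx'],cy=c['cy'],Rwc=Rwc,o=o,s=s)
def ray(c,u,v,z):
    d=c['Rwc']@np.array([(u-c['cx'])/c['f'],(v-c['cy'])/c['f'],1]); k=(z-c['o'][2])/d[2]
    return c['o']+k*d
def proj(c,X):
    q=c['Rwc'].T@(np.array(X)-c['o']); return np.array([c['cx']+c['f']*q[0]/q[2],c['cy']+c['f']*q[1]/q[2]])
def save(c,fn): 
    import pickle; pickle.dump(c,open(fn,'wb'))
E
python3 - <<'E'
from h import *
t=cam('top');s=cam('scene');save(t,'top.pkl');save(s,'scene.pkl')
a=np.hstack([t['img'],s['img']])
cv2.imwrite('pics/a.png',cv2.cvtColor(cv2.resize(t['img'],(800,600),interpolation=cv2.INTER_CUBIC),cv2.COLOR_RGB2BGR))
cv2.imwrite('pics/b.png',cv2.cvtColor(cv2.resize(s['img'],(800,600),interpolation=cv2.INTER_CUBIC),cv2.COLOR_RGB2BGR))
print(t['o'],t['f'],t['Rwc'],s['o'],s['f'],s['Rwc']);st=t['s'];print(st,arm.grip_point_offset)
E
```

```text
[0.3590803  0.03420738 1.48582145] 465.3389286704186 [[ 0.01703684 -0.99702709  0.07514473]
 [-0.99984863 -0.0167231   0.00480243]
 [-0.0035315  -0.07521518 -0.99716107]] [ 1.42166748 -0.47906296  0.80755235] 403.1058003797758 [[ 0.46811093  0.50058548 -0.72820761]
 [ 0.88366166 -0.26165719  0.38817212]
 [ 0.00377257 -0.82519676 -0.56483279]]
{'t': 0.0, 'joint_positions': array([ 5.81499206e+01,  1.26727549e+01,  8.75273560e+01, -9.95298324e-04,
        7.99110215e+01, -7.22348342e+00]), 'joint_vel': array([ 0.07143852, -0.13744554,  0.11221841, -0.04516863, -0.01691439,
        0.0719364 ]), 'tau': array([-1.78388607e-03, -4.96879041e+01, -3.89401352e+01, -2.53220651e-04,
        1.09871445e-02,  1.28146123e-06]), 'position': array([0.26010359, 0.56762446, 0.23021144]), 'tool_rot': array([[-9.09043939e-01,  4.16699050e-01, -1.00900924e-03],
       [ 4.16700210e-01,  9.09042458e-01, -1.65660359e-03],
       [ 2.26927096e-04, -1.92637981e-03, -9.99998119e-01]]), 'wrist_force': array([-0.33892473,  0.3630679 , -0.46747022]), 'torque': array([-0.02591295, -0.00022102,  0.01359561]), 'grip_width': 0.9991296811293022} 0.0187
```

View pics/a.png

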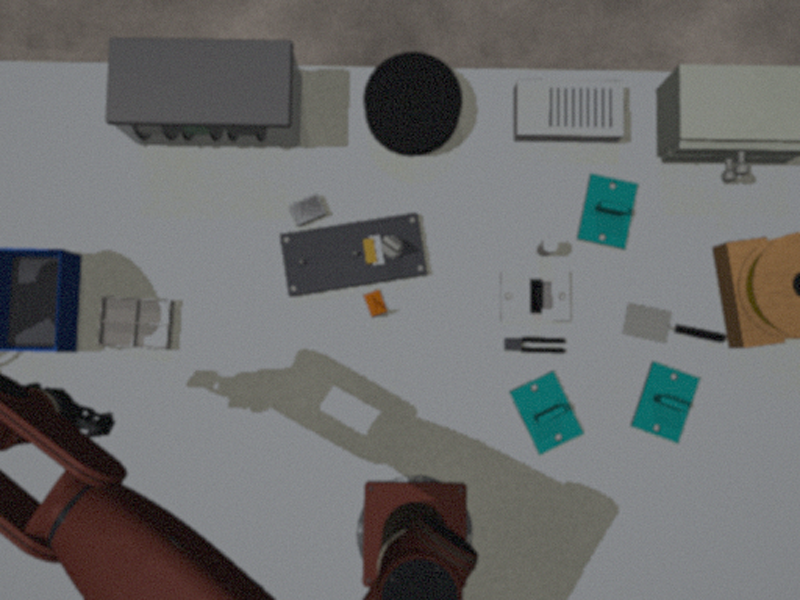

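View pics/b.png

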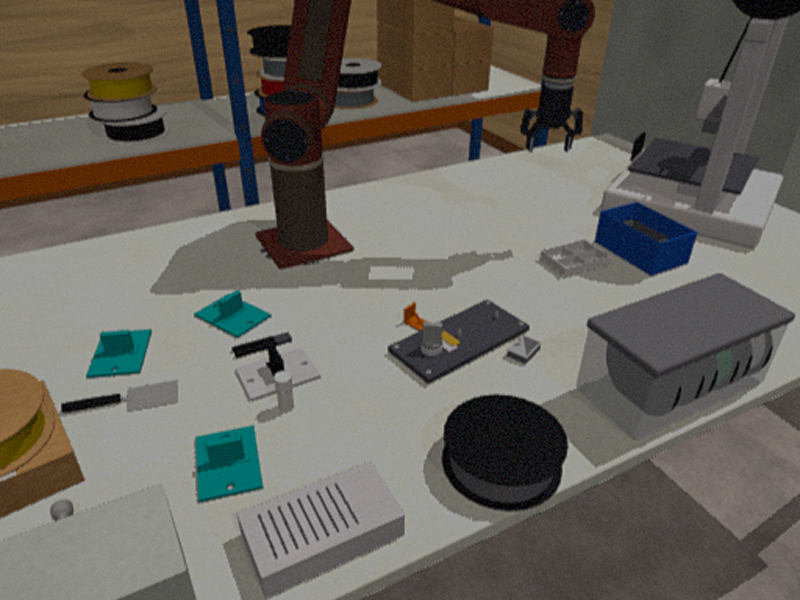

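Top view (800x600): the aluminium plate with black fin is at (536,296). The turquoise look-alikes are at (608,211), (546,412) and (665,402). The carrier is at (355,255), with its screw near (395,245). I'll crop in on the plate and carrier.

Run:
```python
import pickle,cv2,numpy as np
t=pickle.load(open('top.pkl','rb'));I=cv2.cvtColor(t['img'],cv2.COLOR_RGB2BGR)
# carrier x175..279,y132..194 ; plate x 315..371, y165..213
a=cv2.resize(I[132:194,175:279],None,fx=7,fy=7,interpolation=cv2.INTER_CUBIC)[:, :728]
b=cv2.resize(I[168:190+22,315:371],None,fx=7,fy=7,interpolation=cv2.INTER_CUBIC)
cv2.imwrite('pics/c1.png',a);
s=pickle.load(open('scene.pkl','rb'));S=cv2.cvtColor(s['img'],cv2.COLOR_RGB2BGR)
c=cv2.resize(S[180:250,245:345],None,fx=4,fy=4,interpolation=cv2.INTER_CUBIC) 
out=np.zeros((600,800,3),np.uint8)
aa=cv2.resize(I[132:194,175:279],None,fx=5,fy=5,interpolation=cv2.INTER_CUBIC);out[:310,:520]=aa
bb=cv2.resize(I[168:212,315:371],None,fx=5,fy=5,interpolation=cv2.INTER_CUBIC);out[:220,520:800]=bb
out[310:590,:400]=c
d=cv2.resize(S[208:275,145:215],None,fx=4,fy=4,interpolation=cv2.INTER_CUBIC);out[310:578,420:700]=d
cv2.imwrite('pics/c.png',out)
```

```text
(no output)
```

View pics/c.png

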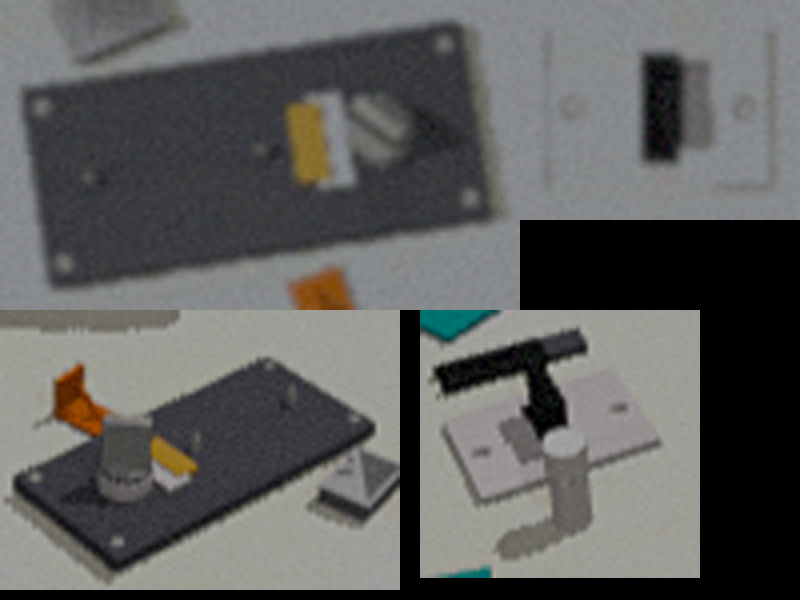

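Top crop: carrier corners are at (22,90), (462,22), (490,215) and (52,287), and the pins at (93,177) and (262,150). The screw is at about (380,128), with its bar running down-right. The plate is aluminium with a black fin; holes are at (571,107) and (743,107), fin at (661,107).

```bash
cat > m.py <<'E'
import pickle
from h import *
t=pickle.load(open('top.pkl','rb'))
A=lambda u,v,z:ray(t,175+(u+.5)/5-.5,132+(v+.5)/5-.5,z)[:2]
B=lambda u,v,z:ray(t,315+(u-520+.5)/5-.5,168+(v+.5)/5-.5,z)[:2]
np.set_printoptions(precision=4,suppress=True)
cs=[A(22,90,.02),A(462,22,.02),A(490,215,.02),A(52,287,.02)];print(cs)
yv=(cs[0]+cs[3]-cs[1]-cs[2])/2;xv=(cs[0]+cs[1]-cs[2]-cs[3])/2
print('dims',np.linalg.norm(xv),np.linalg.norm(yv));print('yaw',np.degrees(np.arctan2(yv[1],yv[0]))-90,np.degrees(np.arctan2(xv[1],xv[0])))
yh=yv/np.linalg.norm(yv);ctr=sum(cs)/4;print('seat from corners',ctr+yh*0.0495,'screw',ctr+yh*(.0495-.130))
p1,p2=A(93,177,.032),A(262,150,.032);print('pins',p1,p2,(p1+p2)/2,np.linalg.norm(p1-p2),np.degrees(np.arctan2(*(p1-p2)[::-1]))-90)
h1,h2=B(571,107,.006),B(743,107,.006);print('plate',h1,h2,(h1+h2)/2,np.linalg.norm(h1-h2),np.degrees(np.arctan2(*(h1-h2)[::-1]))-90,'fin',B(661,107,.056))
E
python3 m.py
```

```text
[array([0.5963, 0.2839]), array([0.6447, 0.0046]), array([ 0.5213, -0.015 ]), array([0.4709, 0.2612])]
dims 0.12616557202547268 0.2821105515018442
yaw 10.078439403077624 9.637585984669279
seat from corners [0.5496 0.1824] screw [0.5724 0.0544]
pins [0.5398 0.2355] [0.5587 0.1295] [0.5493 0.1825] 0.10766410657833585 10.0980592228415
plate [ 0.4794 -0.1825] [ 0.4813 -0.2921] [ 0.4804 -0.2373] 0.10958974573806474 0.9602331305206491 fin [ 0.4763 -0.2306]
```

```bash
cat > go.py <<'E'
import sys
from h import *
from scipy.spatial.transform import Rotation as R
def go(x,y,z,hd):
    s=sensors.sense();p=np.array(s['position']);Q=np.array(s['tool_rot']);h=np.radians(hd)
    T=np.array([[-np.sin(h),np.cos(h),0],[np.cos(h),np.sin(h),0],[0,0,-1]]).T
    w=R.from_matrix(Q.T@T).as_rotvec()
    print('t',round(s['t'],2),'pos',p.round(4),'hd',np.degrees(np.arctan2(Q[1,1],Q[0,1])).round(2),'F',np.round(s['wrist_force'],1),'gw',round(s['grip_width'],3),'shift mm',(Q.T@(np.array([x,y,z])-p)*1e3).round(1),'w',w.round(4),'deg',np.degrees(np.linalg.norm(w)).round(1))
if __name__=='__main__': go(*map(float,sys.argv[1:]))
E
python3 go.py .4804 -.2373 .2 91
```

```text
t 0.1 pos [0.2601 0.5677 0.2303] hd 65.37 F [-0.2 -0.7  0. ] gw 0.998 shift mm [-535.7 -639.9   31.3] w [-0.0017 -0.0006 -0.4473] deg 25.6
```

Request:
{"method": "step_arm", "body": {
  "plan": [
    {"tx": -268, "ty": -320, "tz": 15, "wx": 0, "wy": 0, "wz": -0.22, "gripper": -1},
    {"tx": -268, "ty": -320, "tz": 15, "wx": 0, "wy": 0, "wz": -0.22, "gripper": -1},
    {"tx": -536, "ty": -640, "tz": 31, "wx": -0.002, "wy": 0, "wz": -0.447, "gripper": -1},
    {"tx": -536, "ty": -640, "tz": 31, "wx": -0.002, "wy": 0, "wz": -0.447, "gripper": -1},
    {"tx": -536, "ty": -640, "tz": 31, "wx": -0.002, "wy": 0, "wz": -0.447, "gripper": -1},
    {"tx": -536, "ty": -640, "tz": 31, "wx": -0.002, "wy": 0, "wz": -0.447, "gripper": -1},
    {"tx": -536, "ty": -640, "tz": 31, "wx": -0.002, "wy": 0, "wz": -0.447, "gripper": -1},
    {"tx": -536, "ty": -640, "tz": 31, "wx": -0.002, "wy": 0, "wz": -0.447, "gripper": -1}
  ]
}}

```text
t: 0.9
position: [0.3652, 0.1827, 0.2163]
tool_rot: [[-1.0, -0.018, -0.0], [-0.018, 1.0, 0.0], [0.0, 0.0, -1.0]]
wrist_force: [0.5, -0.9, -0.0]
grip_width: 1.0
```

```bash
python3 go.py .4804 -.2373 .2 91
```

```text
t 0.9 pos [0.3652 0.1827 0.2163] hd 91.02 F [ 0.5 -0.9 -0. ] gw 1.0 shift mm [-107.8 -422.    16.1] w [ 0.0004 -0.0003  0.0003] deg 0.0
```

Request:
{"method": "step_arm", "body": {
  "plan": [
    {"tx": -108, "ty": -422, "tz": 16, "gripper": -1},
    {"tx": -108, "ty": -422, "tz": 16, "gripper": -1},
    {"tx": -108, "ty": -422, "tz": 16, "gripper": -1},
    {"tx": -108, "ty": -422, "tz": 16, "gripper": -1},
    {"tx": -108, "ty": -422, "tz": 16, "gripper": -1},
    {"tx": -108, "ty": -422, "tz": 16, "gripper": -1},
    {"tx": -108, "ty": -422, "tz": 16, "gripper": -1},
    {"tx": -108, "ty": -422, "tz": 16, "gripper": -1}
  ]
}}

```text
invalid input at $.plan[0]: expected keys tx, ty, tz, wx, wy, wz, gripper
```

Request:
{"method": "step_arm", "body": {
  "plan": [
    {"tx": 0, "ty": -33, "tz": 0, "gripper": -1},
    {"tx": 0, "ty": -33, "tz": 0, "gripper": -1},
    {"tx": 0, "ty": -33, "tz": 0, "gripper": -1}
  ]
}}

```text
invalid input at $.plan[0]: expected keys tx, ty, tz, wx, wy, wz, gripper
```

```bash
python3 go.py .4804 -.2373 .2 91
python3 - <<'E'
from h import *
c=cam('wrist');save(c,'w1.pkl');print(c['o'],c['f'],c['Rwc'])
cv2.imwrite('pics/w1.png',cv2.cvtColor(cv2.resize(c['img'],(800,600),interpolation=cv2.INTER_CUBIC),cv2.COLOR_RGB2BGR))
E
```

```text
t 0.9 pos [0.3652 0.1827 0.2163] hd 91.02 F [ 0.5 -0.9 -0. ] gw 1.0 shift mm [-107.8 -422.    16.1] w [ 0.0004 -0.0003  0.0003] deg 0.0
[0.29328361 0.18130458 0.35922188] 270.1388426183915 [[-1.82969399e-02  9.58333817e-01  2.85064059e-01]
 [ 9.99832325e-01  1.73273921e-02  5.92304144e-03]
 [ 7.36834188e-04  2.85124635e-01 -9.58490167e-01]]
```

View pics/w1.png

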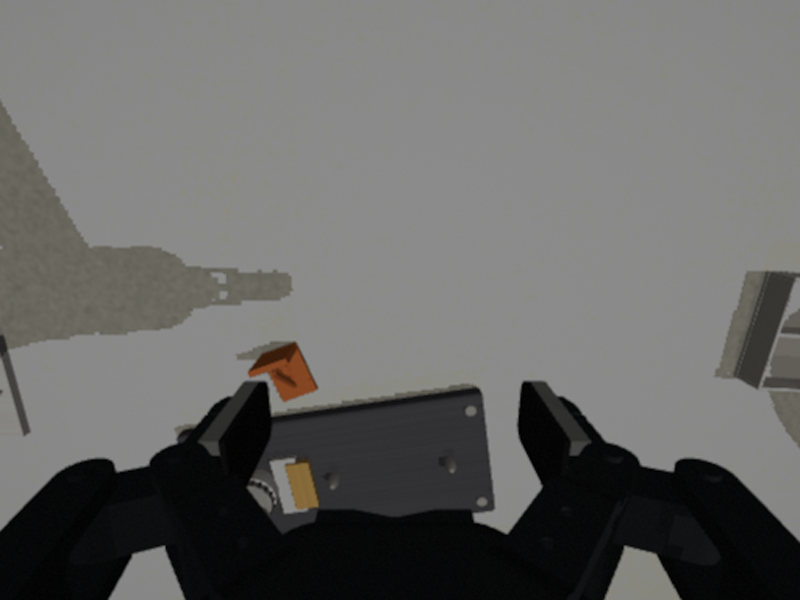

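The wrist view shows the carrier with its pins at (448,463) and (334,482) and the brass jaw at (300,485). Next I'll move towards the plate, stopping 60 mm short so the wrist camera can see it.

Request:
{"method": "step_arm", "body": {
  "plan": [
    {"tx": -48, "ty": -422, "tz": 16, "wx": 0, "wy": 0, "wz": 0, "gripper": -1},
    {"tx": -48, "ty": -422, "tz": 16, "wx": 0, "wy": 0, "wz": 0, "gripper": -1},
    {"tx": -48, "ty": -422, "tz": 16, "wx": 0, "wy": 0, "wz": 0, "gripper": -1},
    {"tx": -48, "ty": -422, "tz": 16, "wx": 0, "wy": 0, "wz": 0, "gripper": -1},
    {"tx": -48, "ty": -422, "tz": 16, "wx": 0, "wy": 0, "wz": 0, "gripper": -1},
    {"tx": -48, "ty": -422, "tz": 16, "wx": 0, "wy": 0, "wz": 0, "gripper": -1},
    {"tx": -48, "ty": -422, "tz": 16, "wx": 0, "wy": 0, "wz": 0, "gripper": -1},
    {"tx": -48, "ty": -422, "tz": 16, "wx": 0, "wy": 0, "wz": 0, "gripper": -1}
  ]
}}

```text
t: 1.75
position: [0.4157, -0.2139, 0.2028]
tool_rot: [[-1.0, -0.011, 0.0], [-0.011, 1.0, -0.005], [-0.0, -0.005, -1.0]]
wrist_force: [0.4, 0.7, 0.2]
grip_width: 1.002
```

Request:
{"method": "step_arm", "body": {
  "plan": [
    {"tx": 0, "ty": -25, "tz": 0, "wx": 0, "wy": 0, "wz": 0, "gripper": -1},
    {"tx": 0, "ty": -25, "tz": 0, "wx": 0, "wy": 0, "wz": 0, "gripper": -1}
  ]
}}

```text
t: 1.95
position: [0.4156, -0.2419, 0.2024]
tool_rot: [[-1.0, -0.007, -0.001], [-0.007, 1.0, -0.005], [0.001, -0.005, -1.0]]
wrist_force: [0.3, -0.4, -0.8]
grip_width: 0.995
```

```bash
python3 go.py .4804 -.2373 .2 91
python3 - <<'E'
from h import *
c=cam('wrist');save(c,'w2.pkl');print(c['o'],c['f'],c['Rwc'])
cv2.imwrite('pics/w2.png',cv2.cvtColor(cv2.resize(c['img'],(800,600),interpolation=cv2.INTER_CUBIC),cv2.COLOR_RGB2BGR))
E
```

```text
t 1.95 pos [ 0.4156 -0.2419  0.2024] hd 90.4 F [ 0.3 -0.4 -0.8] gw 0.995 shift mm [-64.8   4.1   2.4] w [-0.0049 -0.0008 -0.0104] deg 0.7
[ 0.34380813 -0.24175686  0.34536796] 270.1388426183915 [[-0.0075777   0.95857879  0.28472667]
 [ 0.99996046  0.0085891  -0.00230371]
 [-0.00465383  0.28469796 -0.95860597]]
```

View pics/w2.png

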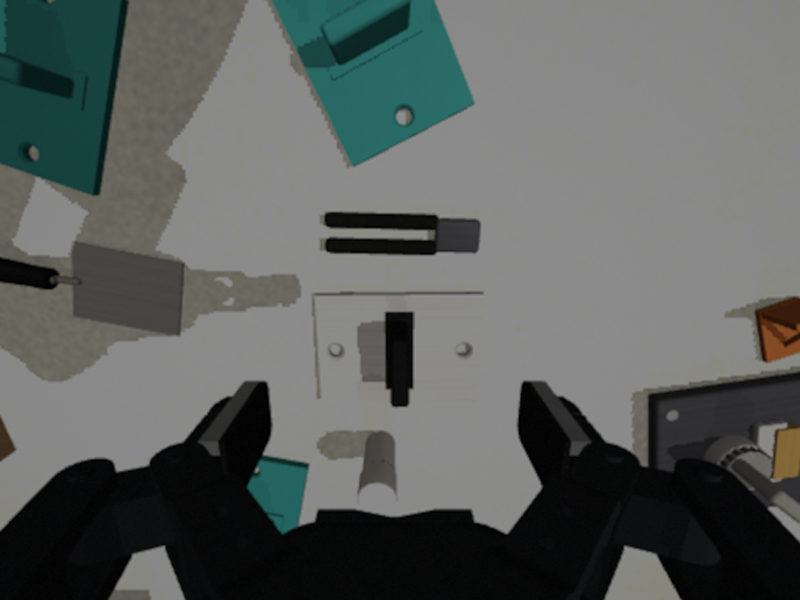

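The wrist view shows the plate holes at (336,350) and (464,349), the black fin at (400,360), the side cutters above it and the glue stick at (378,490).

```bash
python3 - <<'E'
import pickle
from h import *
np.set_printoptions(precision=4,suppress=True)
k=512/800
P=lambda c,u,v,z:ray(c,(u+.5)*k-.5,(v+.5)*k-.5,z)[:2]
c=pickle.load(open('w2.pkl','rb'))
a,b=P(c,464,349,.007),P(c,336,350,.007);print('plate',a,b,(a+b)/2,np.linalg.norm(a-b),np.degrees(np.arctan2(*(a-b)[::-1])),'fin mid-top',P(c,401,373,.056))
print('near edge',P(c,314,294,.008),P(c,483,293,.008))
print('glue base',P(c,378,445,.0),'top',P(c,378,490,.075))
print('screw disc c', P(c,735,450,.043))
w=pickle.load(open('w1.pkl','rb'))
a,b=P(w,448,463,.033),P(w,334,482,.033);print('pins',a,b,(a+b)/2,np.linalg.norm(a-b),np.degrees(np.arctan2(*(a-b)[::-1]))-90)
E
python3 go.py .481 -.2370 .021 90.7
```

```text
plate [ 0.4791 -0.1823] [ 0.481  -0.2924] [ 0.4801 -0.2374] 0.11012080416899446 91.02203679133216 fin mid-top [ 0.4792 -0.237 ]
near edge [ 0.4312 -0.3089] [ 0.4291 -0.1696]
glue base [ 0.5798 -0.2569] top [ 0.5683 -0.2537]
screw disc c [0.552  0.0398]
pins [0.5341 0.2346] [0.5563 0.1311] [0.5452 0.1829] 0.10586455128573492 12.125862132511031
t 2.0 pos [ 0.4156 -0.2399  0.2023] hd 90.47 F [-0.2  0.5 -0.1] gw 0.998 shift mm [-65.6   3.  181.2] w [-0.0036 -0.001  -0.0041] deg 0.3
```

```bash
python3 go.py .480 -.2373 .020 91
```

```text
t 2.0 pos [ 0.4156 -0.2399  0.2023] hd 90.47 F [-0.2  0.5 -0.1] gw 0.998 shift mm [-64.6   2.8 182.2] w [-0.0036 -0.001  -0.0093] deg 0.6
```

Request:
{"method": "step_arm", "body": {
  "plan": [
    {"tx": -64, "ty": 3, "tz": 90, "wx": -0.004, "wy": -0.001, "wz": -0.01, "gripper": -1},
    {"tx": -64, "ty": 3, "tz": 90, "wx": -0.004, "wy": -0.001, "wz": -0.01, "gripper": -1},
    {"tx": -64, "ty": 3, "tz": 130, "wx": -0.004, "wy": -0.001, "wz": -0.01, "gripper": -1},
    {"tx": -64, "ty": 3, "tz": 160, "wx": -0.004, "wy": -0.001, "wz": -0.01, "gripper": -1},
    {"tx": -64, "ty": 3, "tz": 182, "wx": -0.004, "wy": -0.001, "wz": -0.01, "gripper": -1},
    {"tx": -64, "ty": 3, "tz": 182, "wx": -0.004, "wy": -0.001, "wz": -0.01, "gripper": -1}
  ]
}}

```text
t: 2.6
position: [0.4766, -0.2334, 0.0165]
tool_rot: [[-1.0, -0.02, -0.007], [-0.02, 1.0, 0.005], [0.007, 0.005, -1.0]]
wrist_force: [-0.8, -0.4, -0.0]
grip_width: 0.998
```

```bash
python3 go.py .480 -.2373 .020 91
```

```text
t 2.6 pos [ 0.4766 -0.2334  0.0165] hd 91.13 F [-0.8 -0.4 -0. ] gw 0.998 shift mm [-3.3 -4.  -3.6] w [ 0.0054 -0.0065  0.0023] deg 0.5
```

Request:
{"method": "step_arm", "body": {
  "plan": [
    {"tx": -3, "ty": -4, "tz": -4, "wx": 0.005, "wy": -0.006, "wz": 0.002, "gripper": -1},
    {"tx": -3, "ty": -4, "tz": -4, "wx": 0.005, "wy": -0.006, "wz": 0.002, "gripper": -1},
    {"tx": -3, "ty": -4, "tz": -4, "wx": 0.005, "wy": -0.006, "wz": 0.002, "gripper": -1}
  ]
}}

```text
t: 2.9
position: [0.4811, -0.238, 0.0225]
tool_rot: [[-1.0, -0.018, 0.002], [-0.018, 1.0, -0.002], [-0.002, -0.002, -1.0]]
wrist_force: [0.7, 0.7, 0.4]
grip_width: 1.0
```

```bash
python3 go.py .480 -.2373 .020 91
```

```text
t 2.9 pos [ 0.4811 -0.238   0.0225] hd 91.03 F [0.7 0.7 0.4] gw 1.0 shift mm [1.1 0.7 2.4] w [-0.0015  0.0023  0.0005] deg 0.2
```

Request:
{"method": "step_arm", "body": {
  "plan": [
    {"tx": 1, "ty": 0.7, "tz": 2, "wx": -0.0015, "wy": 0.002, "wz": 0, "gripper": -1},
    {"tx": 1, "ty": 0.7, "tz": 2, "wx": -0.0015, "wy": 0.002, "wz": 0, "gripper": 1},
    {"tx": 1, "ty": 0.7, "tz": 2, "wx": -0.0015, "wy": 0.002, "wz": 0, "gripper": 1},
    {"tx": 1, "ty": 0.7, "tz": 2, "wx": -0.0015, "wy": 0.002, "wz": 0, "gripper": 1},
    {"tx": 1, "ty": 0.7, "tz": 2, "wx": -0.0015, "wy": 0.002, "wz": 0, "gripper": 1},
    {"tx": 1, "ty": 0.7, "tz": 2, "wx": -0.0015, "wy": 0.002, "wz": 0, "gripper": 1},
    {"tx": 1, "ty": 0.7, "tz": 2, "wx": -0.0015, "wy": 0.002, "wz": 0, "gripper": 1}
  ],
  "grip_force": 80
}}

```text
t: 3.6
position: [0.4802, -0.2374, 0.0206]
tool_rot: [[-1.0, -0.018, 0.001], [-0.018, 1.0, -0.0], [-0.001, -0.0, -1.0]]
wrist_force: [-0.5, -0.2, 2.0]
grip_width: 0.154
```

```bash
python3 go.py .480 -.2373 .020 91
```

```text
t 3.6 pos [ 0.4802 -0.2374  0.0206] hd 91.03 F [-0.5 -0.2  2. ] gw 0.154 shift mm [0.2 0.1 0.6] w [-0.0003  0.0006  0.0005] deg 0.0
```

Gripped. I'll lift the plate, and enlarge the carrier in the images already taken to pin down the seat.

Request:
{"method": "step_arm", "body": {
  "plan": [
    {"tx": 0, "ty": 0, "tz": -20, "wx": 0, "wy": 0, "wz": 0, "gripper": 1},
    {"tx": 0, "ty": 0, "tz": -50, "wx": 0, "wy": 0, "wz": 0, "gripper": 1},
    {"tx": 0, "ty": 0, "tz": -80, "wx": 0, "wy": 0, "wz": 0, "gripper": 1},
    {"tx": 0, "ty": 0, "tz": -110, "wx": 0, "wy": 0, "wz": 0, "gripper": 1},
    {"tx": 0, "ty": 0, "tz": -130, "wx": 0, "wy": 0, "wz": 0, "gripper": 1},
    {"tx": 0, "ty": 0, "tz": -140, "wx": 0, "wy": 0, "wz": 0, "gripper": 1},
    {"tx": 0, "ty": 0, "tz": -140, "wx": 0, "wy": 0, "wz": 0, "gripper": 1}
  ]
}}

```text
t: 4.3
position: [0.4806, -0.2377, 0.1614]
tool_rot: [[-1.0, -0.018, 0.002], [-0.018, 1.0, -0.001], [-0.002, -0.001, -1.0]]
wrist_force: [0.3, 1.7, -3.5]
grip_width: 0.149
```

```bash
python3 - <<'E'
import pickle
from h import *
w=pickle.load(open('w1.pkl','rb'));s=pickle.load(open('scene.pkl','rb'))
out=np.zeros((600,800,3),np.uint8)
a=cv2.resize(w['img'][240:335,165:325],None,fx=5,fy=5,interpolation=cv2.INTER_CUBIC)[:300]  # rows 240..300
out[:300]=a
b=cv2.resize(s['img'][188:248,245:345],None,fx=5,fy=5,interpolation=cv2.INTER_CUBIC);out[300:600,:500]=b
cv2.imwrite('pics/d.png',out[:,:,::-1])
E
python3 go.py .5493 .1825 .16 100.0
```

```text
t 4.3 pos [ 0.4806 -0.2377  0.1614] hd 91.02 F [ 0.3  1.7 -3.5] gw 0.149 shift mm [-76.2 418.9   1. ] w [-0.0014  0.0018 -0.1567] deg 9.0
```

View pics/d.png

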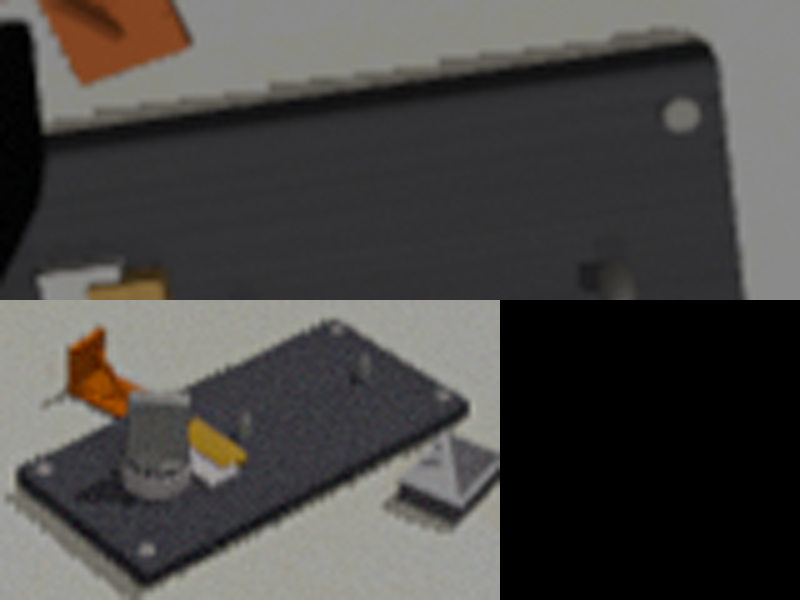

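Enlarged: the corner bolts in the scene crop are at (44,468), (147,550), (443,396) and (338,328). The pin tips are at (365,356) and (247,413), and the near bolt in the wrist crop is at (682,116). I'll use the bolts for a second estimate.

```bash
cat > n.py <<'E'
from m import *
s=pickle.load(open('scene.pkl','rb'));w=pickle.load(open('w1.pkl','rb'))
S=lambda u,v,z:ray(s,245+(u+.5)/5-.5,188+(v-300+.5)/5-.5,z)[:2]
W=lambda u,v,z:ray(w,165+(u+.5)/5-.5,240+(v+.5)/5-.5,z)[:2]
print('----')
def rep(n,b):
    b=np.array(b);yv=(b[0]+b[3]-b[1]-b[2])/2;yh=yv/np.linalg.norm(yv);print(n,b.ravel(),'sz',np.linalg.norm(yv),'seat',b.mean(0)+yh*.0495,'yaw',np.degrees(np.arctan2(*yv[::-1]))-90)
rep('top',[A(41,107,.021),A(445,45,.021),A(470,198,.021),A(63,263,.021)])
rep('scene',[S(443,396,.021),S(147,550,.021),S(44,468,.021),S(338,328,.021)])
p,q=S(365,356,.034),S(247,413,.034);print('scene pin tips',p,q,(p+q)/2,np.degrees(np.arctan2(*(p-q)[::-1]))-90)
print('wrist bolt',W(682,116,.021))
E
python3 n.py
```

```text
[array([0.5963, 0.2839]), array([0.6447, 0.0046]), array([ 0.5213, -0.015 ]), array([0.4709, 0.2612])]
dims 0.12616557202547268 0.2821105515018442
yaw 10.078439403077624 9.637585984669279
seat from corners [0.5496 0.1824] screw [0.5724 0.0544]
pins [0.5398 0.2355] [0.5587 0.1295] [0.5493 0.1825] 0.10766410657833585 10.0980592228415
plate [ 0.4794 -0.1825] [ 0.4813 -0.2921] [ 0.4804 -0.2373] 0.10958974573806474 0.9602331305206491 fin [ 0.4763 -0.2306]
----
top [ 0.5854  0.2713  0.6295  0.0152  0.5318 -0.0022  0.4862  0.2545] sz 0.2602884968242361 seat [0.5497 0.1835] yaw 9.918244240557527
scene [ 0.5875  0.2703  0.6323  0.0155  0.533  -0.0017  0.4881  0.255 ] sz 0.2596434157483092 seat [0.5517 0.1835] yaw 9.94276654991586
scene pin tips [0.5399 0.2395] [0.5576 0.1339] [0.5487 0.1867] 9.532790313909004
wrist bolt [0.4878 0.2539]
```

```bash
python3 go.py .5505 .1832 .13 99.95
```

```text
t 4.3 pos [ 0.4806 -0.2377  0.1614] hd 91.02 F [ 0.3  1.7 -3.5] gw 0.149 shift mm [-77.3 419.6  31. ] w [-0.0014  0.0018 -0.1558] deg 8.9
```

Request:
{"method": "step_arm", "body": {
  "plan": [
    {"tx": -10, "ty": 40, "tz": 0, "wx": 0, "wy": 0, "wz": 0, "gripper": 1},
    {"tx": -20, "ty": 90, "tz": 0, "wx": 0, "wy": 0, "wz": -0.04, "gripper": 1},
    {"tx": -30, "ty": 140, "tz": 0, "wx": 0, "wy": 0, "wz": -0.06, "gripper": 1},
    {"tx": -40, "ty": 190, "tz": 0, "wx": 0, "wy": 0, "wz": -0.08, "gripper": 1},
    {"tx": -50, "ty": 240, "tz": 0, "wx": 0, "wy": 0, "wz": -0.1, "gripper": 1},
    {"tx": -60, "ty": 290, "tz": 0, "wx": 0, "wy": 0, "wz": -0.12, "gripper": 1},
    {"tx": -68, "ty": 340, "tz": 0, "wx": 0, "wy": 0, "wz": -0.14, "gripper": 1},
    {"tx": -75, "ty": 385, "tz": 5, "wx": 0, "wy": 0, "wz": -0.155, "gripper": 1}
  ]
}}

```text
t: 5.1
position: [0.5477, 0.1492, 0.1544]
tool_rot: [[-0.985, -0.173, 0.0], [-0.173, 0.985, -0.002], [0.0, -0.002, -1.0]]
wrist_force: [0.6, -0.2, -2.4]
grip_width: 0.151
```

```bash
python3 go.py .5505 .1832 .11 99.95
```

```text
t 5.1 pos [0.5477 0.1492 0.1544] hd 99.95 F [ 0.6 -0.2 -2.4] gw 0.151 shift mm [-8.6 33.  44.4] w [-0.0016 -0.0002  0.    ] deg 0.1
```

Request:
{"method": "step_arm", "body": {
  "plan": [
    {"tx": -6, "ty": 20, "tz": 10, "wx": -0.0015, "wy": 0, "wz": 0, "gripper": 1},
    {"tx": -8.6, "ty": 33, "tz": 35, "wx": -0.0015, "wy": 0, "wz": 0, "gripper": 1},
    {"tx": -8.6, "ty": 33, "tz": 60, "wx": -0.0015, "wy": 0, "wz": 0, "gripper": 1},
    {"tx": -8.6, "ty": 33, "tz": 79, "wx": -0.0015, "wy": 0, "wz": 0, "gripper": 1},
    {"tx": -8.6, "ty": 33, "tz": 79, "wx": -0.0015, "wy": 0, "wz": 0, "gripper": 1},
    {"tx": -8.6, "ty": 33, "tz": 79, "wx": -0.0015, "wy": 0, "wz": 0, "gripper": 1}
  ]
}}

```text
t: 5.7
position: [0.5492, 0.1828, 0.0737]
tool_rot: [[-0.985, -0.173, -0.004], [-0.173, 0.985, -0.001], [0.004, -0.0, -1.0]]
wrist_force: [0.5, 0.5, -3.2]
grip_width: 0.15
```

```bash
python3 go.py .5505 .1832 .075 99.95
python3 - <<'E'
from h import *
w=cam('wrist');s=cam('scene');t=cam('top');save(w,'w3.pkl');save(s,'s3.pkl');save(t,'t3.pkl')
out=np.zeros((600,800,3),np.uint8)
R=lambda i,f:cv2.resize(i,None,fx=f,fy=f,interpolation=cv2.INTER_CUBIC)
out[:300,:500]=R(s['img'][175:235,260:360],5)
out[300:600,:400]=R(t['img'][132:192,175:255],5)
out[300:600,400:800]=R(w['img'],400/512)
cv2.imwrite('pics/e.png',out[:,:,::-1])
E
```

```text
t 5.7 pos [0.5492 0.1828 0.0737] hd 99.95 F [ 0.5  0.5 -3.2] gw 0.15 shift mm [-1.3  0.2 -1.3] w [-0.0001 -0.0037 -0.    ] deg 0.2
```

View pics/e.png

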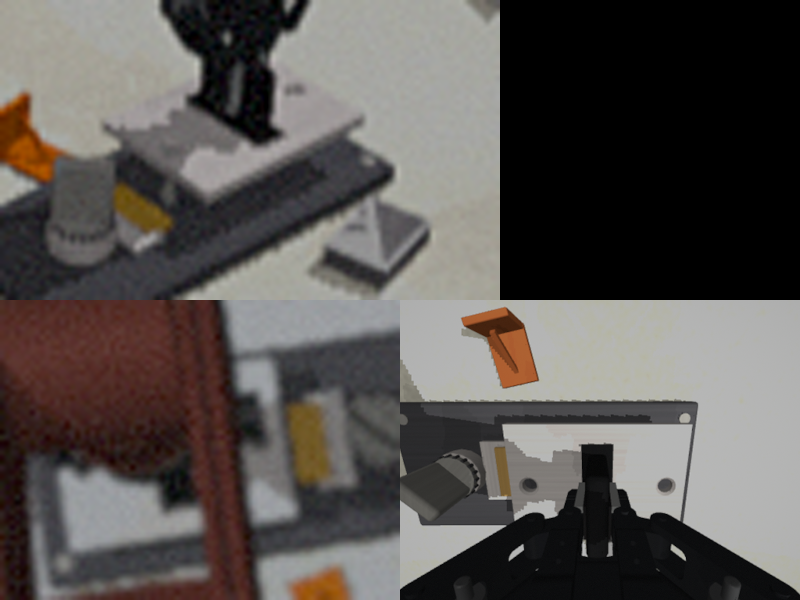

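The plate hovers over the carrier, well aligned. The wrist view shows the bolts at (684,418) and (405,420) and the holes at (667,485) and (529,485). I'll descend to just above the pin tips and look closer.

Request:
{"method": "step_arm", "body": {
  "plan": [
    {"tx": -1.3, "ty": 0.2, "tz": 8, "wx": 0, "wy": -0.0037, "wz": 0, "gripper": 1},
    {"tx": -1.3, "ty": 0.2, "tz": 13.5, "wx": 0, "wy": -0.0037, "wz": 0, "gripper": 1},
    {"tx": -1.3, "ty": 0.2, "tz": 13.5, "wx": 0, "wy": -0.0037, "wz": 0, "gripper": 1},
    {"tx": -1.3, "ty": 0.2, "tz": 13.5, "wx": 0, "wy": -0.0037, "wz": 0, "gripper": 1}
  ]
}}

```text
t: 6.25
position: [0.5525, 0.1834, 0.0627]
tool_rot: [[-0.985, -0.172, 0.005], [-0.172, 0.985, 0.001], [-0.005, -0.0, -1.0]]
wrist_force: [-0.7, 0.5, -4.4]
grip_width: 0.154
```

```bash
python3 go.py .5505 .1832 .060 99.95
python3 - <<'E'
from h import *
w=cam('wrist');s=cam('scene');save(w,'w4.pkl');save(s,'s4.pkl')
R=lambda i,f:cv2.resize(i,None,fx=f,fy=f,interpolation=cv2.INTER_CUBIC)
out=np.zeros((600,800,3),np.uint8)
x=R(w['img'][130:280,0:400],2);out[:300]=x
out[300:600,:400]=R(w['img'][215:275,120:200],5)
out[300:600,400:]=R(w['img'][215:275,305:385],5)
cv2.imwrite('pics/f.png',out[:,:,::-1])
E
```

```text
t 6.25 pos [0.5525 0.1834 0.0627] hd 99.93 F [-0.7  0.5 -4.4] gw 0.154 shift mm [2.  0.1 2.7] w [-0.      0.0048 -0.0004] deg 0.3
```

View pics/f.png

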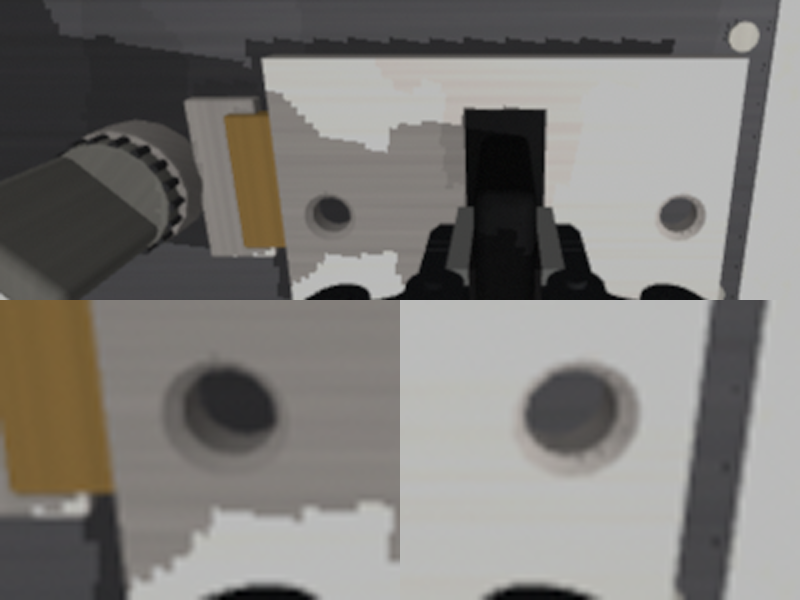

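Run:
```python
import pickle
from h import *
np.set_printoptions(precision=4,suppress=True)
w=pickle.load(open('w4.pkl','rb'))
a=np.radians(9.95);R=np.array([[np.cos(a),-np.sin(a)],[np.sin(a),np.cos(a)]])
b=ray(w,372,148,.021)[:2];print('pos',w['s']['position'],'bolt',b,'seat',b-R@[-.0503,.0803])
zt=w['s']['position'][2]-.0206+.008
h1=ray(w,305+(578-400)/5,215+118/5,zt)[:2];h2=ray(w,120+225/5,215+115/5,zt)[:2];print('holes',h1,h2,'mid',(h1+h2)/2,np.linalg.norm(h1-h2),np.degrees(np.arctan2(*(h1-h2)[::-1]))-90)
# carrier near edge / right edge: seat xy predicted pin tips pixels
for X in ([.5505,.1832],):
  for sgn in (1,-1):
    p=X+R@[0,sgn*.055];print('pin',proj(w,[*p,.035]),proj(w,[*p,.021]))
# carrier right edge at crop top (779,0) and lower panel (765,300)->(305+73,215), (722,600)->(305+64.4,275)
for u,v in((389.5,130),(378,215),(369.4,275)):
    q=ray(w,u,v,.02)[:2];print('edge',q,'carrier frame y',(R.T@(q-[.5505,.1832]))[1])
```

```text
pos [0.5525 0.1834 0.0627] bolt [0.4873 0.254 ] seat [0.5507 0.1836]
holes [0.5439 0.2383] [0.5626 0.1295] mid [0.5533 0.1839] 0.11036111579250925 9.733689125017449
pin [333.4662 224.8291] [327.921  217.4277]
pin [171.4642 224.8311] [176.9466 217.4278]
edge [0.4739 0.2624] carrier frame y 0.0912376388843686
edge [0.5332 0.2733] carrier frame y 0.0917406670570689
edge [0.5825 0.282 ] carrier frame y 0.09178050467978131
```

```bash
python3 go.py .5500 .1828 .060 100.1
```

```text
t 6.35 pos [0.5529 0.1835 0.0632] hd 99.93 F [ 0.1 -0.  -3.3] gw 0.155 shift mm [ 3.  -0.2  3.2] w [ 0.      0.0057 -0.0029] deg 0.4
```

Request:
{"method": "step_arm", "body": {
  "plan": [
    {"tx": 2.3, "ty": 0, "tz": 2, "wx": 0, "wy": 0.004, "wz": -0.003, "gripper": 1},
    {"tx": 2.3, "ty": 0, "tz": 2, "wx": 0, "wy": 0.004, "wz": -0.003, "gripper": 1},
    {"tx": 2.3, "ty": 0, "tz": 2, "wx": 0, "wy": 0.004, "wz": -0.003, "gripper": 1},
    {"tx": 2.3, "ty": 0, "tz": 2, "wx": 0, "wy": 0.004, "wz": -0.003, "gripper": 1}
  ]
}}

```text
t: 6.75
position: [0.5507, 0.1832, 0.0612]
tool_rot: [[-0.984, -0.175, 0.002], [-0.175, 0.984, 0.0], [-0.002, 0.0, -1.0]]
wrist_force: [-0.3, -0.1, -3.3]
grip_width: 0.154
```

```bash
python3 go.py .5500 .1828 .053 100.1
```

```text
t 6.75 pos [0.5507 0.1832 0.0612] hd 100.1 F [-0.3 -0.1 -3.3] gw 0.154 shift mm [ 0.7 -0.2  8.2] w [0.     0.0018 0.0001] deg 0.1
```

Request:
{"method": "step_arm", "body": {
  "plan": [
    {"tx": 0.7, "ty": -0.2, "tz": 2, "wx": 0, "wy": 0.0018, "wz": 0, "gripper": 1},
    {"tx": 0.7, "ty": -0.2, "tz": 4, "wx": 0, "wy": 0.0018, "wz": 0, "gripper": 1},
    {"tx": 0.7, "ty": -0.2, "tz": 6, "wx": 0, "wy": 0.0018, "wz": 0, "gripper": 1},
    {"tx": 0.7, "ty": -0.2, "tz": 8, "wx": 0, "wy": 0.0018, "wz": 0, "gripper": 1},
    {"tx": 0.7, "ty": -0.2, "tz": 8, "wx": 0, "wy": 0.0018, "wz": 0, "gripper": 1},
    {"tx": 0.7, "ty": -0.2, "tz": 8, "wx": 0, "wy": 0.0018, "wz": 0, "gripper": 1}
  ]
}}

```text
t: 7.35
position: [0.55, 0.1828, 0.0531]
tool_rot: [[-0.984, -0.175, -0.0], [-0.175, 0.984, -0.0], [0.0, -0.0, -1.0]]
wrist_force: [0.6, -0.2, -3.4]
grip_width: 0.155
```

```bash
python3 go.py .5500 .1828 .046 100.1;python3 -c "
from h import *;print(sensors.sense()['torque'])"
```

```text
t 7.35 pos [0.55   0.1828 0.0531] hd 100.1 F [ 0.6 -0.2 -3.4] gw 0.155 shift mm [-0.  -0.   7.1] w [-0.     -0.0002  0.0001] deg 0.0
[ 0.0812961  -0.02171622  0.0125944 ]
```

Request:
{"method": "step_arm", "body": {
  "plan": [
    {"tx": 0, "ty": 0, "tz": 2, "wx": 0, "wy": 0, "wz": 0, "gripper": 1},
    {"tx": 0, "ty": 0, "tz": 4, "wx": 0, "wy": 0, "wz": 0, "gripper": 1},
    {"tx": 0, "ty": 0, "tz": 6, "wx": 0, "wy": 0, "wz": 0, "gripper": 1},
    {"tx": 0, "ty": 0, "tz": 7, "wx": 0, "wy": 0, "wz": 0, "gripper": 1},
    {"tx": 0, "ty": 0, "tz": 7, "wx": 0, "wy": 0, "wz": 0, "gripper": 1}
  ]
}}

```text
t: 7.85
position: [0.5497, 0.1828, 0.0458]
tool_rot: [[-0.984, -0.175, -0.001], [-0.175, 0.984, -0.0], [0.001, -0.0, -1.0]]
wrist_force: [-0.9, 1.1, -2.5]
grip_width: 0.151
```

```bash
python3 go.py .5500 .1828 .0400 100.1;python3 -c "
from h import *;print(sensors.sense()['torque'])"
```

```text
t 7.85 pos [0.5497 0.1828 0.0458] hd 100.1 F [-0.9  1.1 -2.5] gw 0.151 shift mm [-0.3 -0.   5.8] w [-0.     -0.0007  0.    ] deg 0.0
[-0.0060582   0.01123451  0.04944523]
```

Request:
{"method": "step_arm", "body": {
  "plan": [
    {"tx": -0.3, "ty": 0, "tz": 2, "wx": 0, "wy": 0, "wz": 0, "gripper": 1},
    {"tx": -0.3, "ty": 0, "tz": 4, "wx": 0, "wy": 0, "wz": 0, "gripper": 1},
    {"tx": -0.3, "ty": 0, "tz": 5.3, "wx": 0, "wy": 0, "wz": 0, "gripper": 1},
    {"tx": -0.3, "ty": 0, "tz": 5.3, "wx": 0, "wy": 0, "wz": 0, "gripper": 1},
    {"tx": -0.3, "ty": 0, "tz": 5.3, "wx": 0, "wy": 0, "wz": 0, "gripper": 1}
  ]
}}

```text
t: 8.35
position: [0.55, 0.1828, 0.0406]
tool_rot: [[-0.984, -0.175, -0.001], [-0.175, 0.984, -0.0], [0.001, -0.0, -1.0]]
wrist_force: [-2.0, -0.7, 0.0]
grip_width: 0.15
```

```bash
python3 go.py .5500 .1828 .0400 100.1
```

```text
t 8.35 pos [0.55   0.1828 0.0406] hd 100.1 F [-2.  -0.7  0. ] gw 0.15 shift mm [ 0.  -0.   0.6] w [-0.0001 -0.0007  0.0001] deg 0.0
```

Request:
{"method": "step_arm", "body": {
  "plan": [
    {"tx": 0, "ty": 0, "tz": 0.2, "wx": 0, "wy": 0, "wz": 0, "gripper": -1},
    {"tx": 0, "ty": 0, "tz": 0.2, "wx": 0, "wy": 0, "wz": 0, "gripper": -1},
    {"tx": 0, "ty": 0, "tz": 0.2, "wx": 0, "wy": 0, "wz": 0, "gripper": -1},
    {"tx": 0, "ty": 0, "tz": 0.2, "wx": 0, "wy": 0, "wz": 0, "gripper": -1},
    {"tx": 0, "ty": 0, "tz": 0.2, "wx": 0, "wy": 0, "wz": 0, "gripper": -1}
  ]
}}

```text
t: 8.85
position: [0.5502, 0.1829, 0.0406]
tool_rot: [[-0.984, -0.175, -0.0], [-0.175, 0.984, -0.0], [0.0, -0.0, -1.0]]
wrist_force: [0.1, 0.5, 0.2]
grip_width: 0.98
```

Request:
{"method": "step_arm", "body": {
  "plan": [
    {"tx": 0, "ty": 0, "tz": -20, "wx": 0, "wy": 0, "wz": 0, "gripper": -1},
    {"tx": 0, "ty": 0, "tz": -50, "wx": 0, "wy": 0, "wz": 0, "gripper": -1},
    {"tx": 0, "ty": 0, "tz": -90, "wx": 0, "wy": 0, "wz": 0, "gripper": -1},
    {"tx": 0, "ty": 0, "tz": -130, "wx": 0, "wy": 0, "wz": 0, "gripper": -1},
    {"tx": 0, "ty": 0, "tz": -130, "wx": 0, "wy": 0, "wz": 0, "gripper": -1}
  ]
}}

```text
t: 9.35
position: [0.5544, 0.1837, 0.1779]
tool_rot: [[-0.984, -0.176, 0.012], [-0.176, 0.984, 0.002], [-0.012, 0.0, -1.0]]
wrist_force: [1.4, 0.1, 0.5]
grip_width: 1.003
```

```bash
python3 n.py|grep screw; python3 go.py .500 .0750 .19 10
```

```text
seat from corners [0.5496 0.1824] screw [0.5724 0.0544]
t 9.35 pos [0.5544 0.1837 0.1779] hd 100.11 F [1.4 0.1 0.5] gw 1.003 shift mm [ 72.5 -97.5 -13. ] w [0.0093 0.0091 1.5727] deg 90.1
```

Request:
{"method": "step_arm", "body": {
  "plan": [
    {"tx": 70, "ty": -80, "tz": -30, "wx": 0.009, "wy": 0.009, "wz": 0, "gripper": -1},
    {"tx": 70, "ty": -80, "tz": -30, "wx": 0.009, "wy": 0.009, "wz": 0, "gripper": -1},
    {"tx": 70, "ty": -80, "tz": -30, "wx": 0.009, "wy": 0.009, "wz": 0, "gripper": -1},
    {"tx": 70, "ty": -80, "tz": -30, "wx": 0.009, "wy": 0.009, "wz": 0, "gripper": -1},
    {"tx": 70, "ty": -80, "tz": -30, "wx": 0.009, "wy": 0.009, "wz": 0, "gripper": -1}
  ]
}}

```text
t: 9.85
position: [0.4994, 0.093, 0.2067]
tool_rot: [[-0.985, -0.175, 0.004], [-0.175, 0.985, -0.008], [-0.003, -0.008, -1.0]]
wrist_force: [-0.1, 0.5, -0.5]
grip_width: 0.999
```

```bash
python3 go.py .573 .055 .19 10
python3 - <<'E'
from h import *
w=cam('wrist');s=cam('scene');save(w,'w5.pkl');save(s,'s5.pkl')
cv2.imwrite('pics/g.png',cv2.resize(w['img'],(800,600),interpolation=cv2.INTER_CUBIC)[:,:,::-1])
E
```

```text
t 9.85 pos [0.4994 0.093  0.2067] hd 100.07 F [-0.1  0.5 -0.5] gw 0.999 shift mm [-65.7 -50.2  17.3] w [-0.0042  0.0089  1.5721] deg 90.1
```

View pics/g.png

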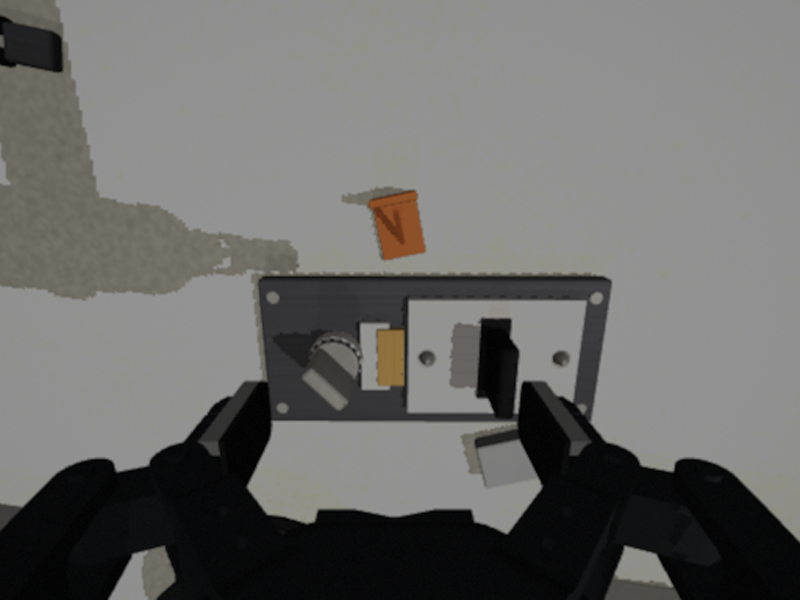

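The plate is seated, with pin tips showing in both holes at (428,358) and (561,358). The thumbscrew bar's top runs from about (308,371) to (345,404).

Run:
```python
import pickle
from h import *
np.set_printoptions(precision=4,suppress=True)
k=512/800;w=pickle.load(open('w5.pkl','rb'))
P=lambda u,v,z:ray(w,(u+.5)*k-.5,(v+.5)*k-.5,z)[:2]
a,b=P(308,371,.085),P(345,404,.085);d=b-a
print(a,b,(a+b)/2,np.linalg.norm(d),np.degrees(np.arctan2(d[1],d[0])))
h1,h2=P(561,358,.031),P(428,358,.031);print((h1+h2)/2,np.linalg.norm(h1-h2),np.degrees(np.arctan2(*(h1-h2)[::-1]))-90)
y=(h1-h2)/np.linalg.norm(h1-h2);print('screw',(h1+h2)/2-.13*y)
cv2.imwrite('pics/h.png',cv2.resize(w['img'][195:275,165:265],None,fx=7,fy=7,interpolation=cv2.INTER_CUBIC)[:,:,::-1])
```

```text
[0.5605 0.0428] [0.581  0.0713] [0.5708 0.0571] 0.035176205899084496 54.3181401873923
[0.5488 0.1831] 0.1080739549885584 10.299041142181565
screw [0.5721 0.0552]
```

View pics/h.png

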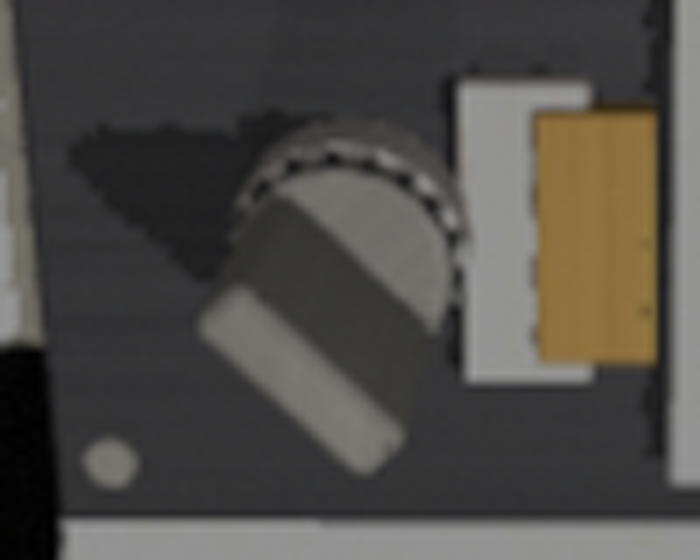

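The crop shows the bar's top-face corners at (200,325), (240,288), (405,432) and (362,475).

```bash
python3 - <<'E'
import pickle
from h import *
np.set_printoptions(precision=4,suppress=True)
w=pickle.load(open('w5.pkl','rb'))
P=lambda u,v,z:ray(w,165+(u+.5)/7-.5,195+(v+.5)/7-.5,z)[:2]
a,b=P(220,306,.085),P(384,454,.085);d=b-a
print((a+b)/2,np.linalg.norm(d),np.degrees(np.arctan2(d[1],d[0])))
E
python3 go.py .572 .056 .19 -38
```

```text
[0.5722 0.0561] 0.03505176675215438 53.89488519759104
t 9.95 pos [0.4993 0.0935 0.2063] hd 100.15 F [-0.9  1.2  0.6] gw 1.0 shift mm [-64.9 -49.5  16.8] w [-1.7000e-03  1.0900e-02  2.4112e+00] deg 138.2
```

Request:
{"method": "step_arm", "body": {
  "plan": [
    {"tx": -65, "ty": -50, "tz": 17, "wx": 0, "wy": 0, "wz": 2.374, "gripper": -1},
    {"tx": -65, "ty": -50, "tz": 17, "wx": 0, "wy": 0, "wz": 2.374, "gripper": -1},
    {"tx": -65, "ty": -50, "tz": 17, "wx": 0, "wy": 0, "wz": 2.374, "gripper": -1},
    {"tx": -65, "ty": -50, "tz": 17, "wx": 0, "wy": 0, "wz": 2.374, "gripper": -1},
    {"tx": -65, "ty": -50, "tz": 17, "wx": 0, "wy": 0, "wz": 2.374, "gripper": -1},
    {"tx": -65, "ty": -50, "tz": 17, "wx": 0, "wy": 0, "wz": 2.374, "gripper": -1},
    {"tx": -65, "ty": -50, "tz": 17, "wx": 0, "wy": 0, "wz": 2.374, "gripper": -1},
    {"tx": -65, "ty": -50, "tz": 17, "wx": 0, "wy": 0, "wz": 2.374, "gripper": -1}
  ]
}}

```text
t: 10.75
position: [0.5722, 0.0567, 0.1886]
tool_rot: [[-0.516, 0.856, 0.002], [0.856, 0.516, -0.008], [-0.008, -0.002, -1.0]]
wrist_force: [0.6, -0.8, -0.3]
grip_width: 1.002
```

```bash
python3 go.py .5723 .0558 .15 -36
```

```text
t 10.75 pos [0.5722 0.0567 0.1886] hd 31.08 F [ 0.6 -0.8 -0.3] gw 1.002 shift mm [-0.5 -0.3 38.6] w [0.0025 0.0085 1.1707] deg 67.1
```

Request:
{"method": "step_arm", "body": {
  "plan": [
    {"tx": -0.5, "ty": -0.3, "tz": 30, "wx": 0, "wy": 0.008, "wz": 1.171, "gripper": -1},
    {"tx": -0.5, "ty": -0.3, "tz": 38, "wx": 0, "wy": 0.008, "wz": 1.171, "gripper": -1},
    {"tx": -0.5, "ty": -0.3, "tz": 38, "wx": 0, "wy": 0.008, "wz": 1.171, "gripper": -1},
    {"tx": -0.5, "ty": -0.3, "tz": 38, "wx": 0, "wy": 0.008, "wz": 1.171, "gripper": -1},
    {"tx": -0.5, "ty": -0.3, "tz": 38, "wx": 0, "wy": 0.008, "wz": 1.171, "gripper": -1},
    {"tx": -0.5, "ty": -0.3, "tz": 38, "wx": 0, "wy": 0.008, "wz": 1.171, "gripper": -1},
    {"tx": -0.5, "ty": -0.3, "tz": 38, "wx": 0, "wy": 0.008, "wz": 1.171, "gripper": -1},
    {"tx": -0.5, "ty": -0.3, "tz": 38, "wx": 0, "wy": 0.008, "wz": 1.171, "gripper": -1}
  ]
}}

```text
t: 11.55
position: [0.5723, 0.057, 0.1494]
tool_rot: [[0.592, 0.806, 0.001], [0.806, -0.592, -0.0], [0.0, 0.001, -1.0]]
wrist_force: [-0.2, 1.2, -0.4]
grip_width: 0.993
```

```bash
python3 go.py .5723 .0558 .052 -36
```

```text
t 11.55 pos [0.5723 0.057  0.1494] hd -36.27 F [-0.2  1.2 -0.4] gw 0.993 shift mm [-1.   0.7 97.4] w [ 0.0008 -0.0002 -0.0046] deg 0.3
```

Request:
{"method": "step_arm", "body": {
  "plan": [
    {"tx": -1, "ty": 0.7, "tz": 40, "wx": 0, "wy": 0, "wz": -0.0045, "gripper": -1},
    {"tx": -1, "ty": 0.7, "tz": 70, "wx": 0, "wy": 0, "wz": -0.0045, "gripper": -1},
    {"tx": -1, "ty": 0.7, "tz": 88, "wx": 0, "wy": 0, "wz": -0.0045, "gripper": -1},
    {"tx": -1, "ty": 0.7, "tz": 96, "wx": 0, "wy": 0, "wz": -0.0045, "gripper": -1},
    {"tx": -1, "ty": 0.7, "tz": 97, "wx": 0, "wy": 0, "wz": -0.0045, "gripper": -1},
    {"tx": -1, "ty": 0.7, "tz": 97, "wx": 0, "wy": 0, "wz": -0.0045, "gripper": -1},
    {"tx": -1, "ty": 0.7, "tz": 97, "wx": 0, "wy": 0, "wz": -0.0045, "gripper": -1}
  ]
}}

```text
t: 12.25
position: [0.5736, 0.0559, 0.0538]
tool_rot: [[0.588, 0.809, 0.003], [0.809, -0.588, -0.0], [0.002, 0.003, -1.0]]
wrist_force: [0.0, -0.4, 0.0]
grip_width: 0.999
```

```bash
python3 go.py .5723 .0558 .052 -36
```

```text
t 12.25 pos [0.5736 0.0559 0.0538] hd -35.99 F [ 0.  -0.4  0. ] gw 0.999 shift mm [-0.9 -0.9  1.8] w [ 0.0027 -0.0016  0.0001] deg 0.2
```

Close at a gentle force; contact should self-centre, and I'll check the wrist force.

Request:
{"method": "step_arm", "body": {
  "plan": [
    {"tx": -0.9, "ty": -0.9, "tz": 1.5, "wx": 0, "wy": 0, "wz": 0, "gripper": -1},
    {"tx": -0.9, "ty": -0.9, "tz": 1.5, "wx": 0, "wy": 0, "wz": 0, "gripper": 1},
    {"tx": -0.9, "ty": -0.9, "tz": 1.5, "wx": 0, "wy": 0, "wz": 0, "gripper": 1},
    {"tx": -0.9, "ty": -0.9, "tz": 1.5, "wx": 0, "wy": 0, "wz": 0, "gripper": 1},
    {"tx": -0.9, "ty": -0.9, "tz": 1.5, "wx": 0, "wy": 0, "wz": 0, "gripper": 1},
    {"tx": -0.9, "ty": -0.9, "tz": 1.5, "wx": 0, "wy": 0, "wz": 0, "gripper": 1},
    {"tx": -0.9, "ty": -0.9, "tz": 1.5, "wx": 0, "wy": 0, "wz": 0, "gripper": 1},
    {"tx": -0.9, "ty": -0.9, "tz": 1.5, "wx": 0, "wy": 0, "wz": 0, "gripper": 1}
  ],
  "grip_force": 50
}}

```text
t: 13.05
position: [0.5726, 0.0556, 0.0524]
tool_rot: [[0.588, 0.809, 0.004], [0.809, -0.588, -0.001], [0.002, 0.003, -1.0]]
wrist_force: [1.7, -1.5, 0.1]
grip_width: 0.139
```

```bash
python3 go.py .5723 .0558 .052 -36;python3 -c "
from h import *;print(sensors.sense()['torque'])"
```

```text
t 13.05 pos [0.5726 0.0556 0.0524] hd -36.0 F [ 1.7 -1.5  0.1] gw 0.139 shift mm [ 0.  -0.4  0.4] w [ 0.0033 -0.0017  0.    ] deg 0.2
[-0.18020121 -0.06592579 -0.0137137 ]
```

Request:
{"method": "step_arm", "body": {
  "plan": [
    {"tx": 0, "ty": -0.3, "tz": 0.4, "wx": 0, "wy": 0, "wz": 0.12, "gripper": 1},
    {"tx": 0, "ty": -0.3, "tz": 0.4, "wx": 0, "wy": 0, "wz": 0.24, "gripper": 1},
    {"tx": 0, "ty": -0.3, "tz": 0.4, "wx": 0, "wy": 0, "wz": 0.36, "gripper": 1},
    {"tx": 0, "ty": -0.3, "tz": 0.4, "wx": 0, "wy": 0, "wz": 0.48, "gripper": 1},
    {"tx": 0, "ty": -0.3, "tz": 0.4, "wx": 0, "wy": 0, "wz": 0.58, "gripper": 1},
    {"tx": 0, "ty": -0.3, "tz": 0.4, "wx": 0, "wy": 0, "wz": 0.65, "gripper": 1},
    {"tx": 0, "ty": -0.3, "tz": 0.4, "wx": 0, "wy": 0, "wz": 0.68, "gripper": 1},
    {"tx": 0, "ty": -0.3, "tz": 0.4, "wx": 0, "wy": 0, "wz": 0.68, "gripper": 1}
  ]
}}

```text
t: 13.85
position: [0.5726, 0.0556, 0.0524]
tool_rot: [[0.966, 0.26, 0.004], [0.26, -0.966, -0.001], [0.004, 0.002, -1.0]]
wrist_force: [-0.1, -1.3, 3.4]
grip_width: 0.128
```

```bash
python3 go.py .5725 .0556 .052 -80;python3 -c "
from h import *;print(sensors.sense()['torque'])"
```

```text
t 13.85 pos [0.5726 0.0556 0.0524] hd -74.94 F [-0.1 -1.3  3.4] gw 0.128 shift mm [-0.1 -0.   0.4] w [ 0.0016 -0.0039  0.0884] deg 5.1
[-0.24682097  0.15691934 -0.08006044]
```

Request:
{"method": "step_arm", "body": {
  "plan": [
    {"tx": 0, "ty": 0, "tz": 0.4, "wx": 0, "wy": 0, "wz": 0.03, "gripper": 1},
    {"tx": 0, "ty": 0, "tz": 0.4, "wx": 0, "wy": 0, "wz": 0.05, "gripper": 1},
    {"tx": 0, "ty": 0, "tz": 0.4, "wx": 0, "wy": 0, "wz": 0.07, "gripper": 1},
    {"tx": 0, "ty": 0, "tz": 0.4, "wx": 0, "wy": 0, "wz": 0.088, "gripper": 1},
    {"tx": 0, "ty": 0, "tz": 0.4, "wx": 0, "wy": 0, "wz": 0.088, "gripper": 1}
  ]
}}

```text
t: 14.35
position: [0.5727, 0.0556, 0.0524]
tool_rot: [[0.985, 0.174, 0.004], [0.174, -0.985, -0.001], [0.004, 0.002, -1.0]]
wrist_force: [-2.3, -2.0, 5.3]
grip_width: 0.135
```

```bash
python3 go.py .5725 .0556 .052 -80;python3 -c "
from h import *;print(sensors.sense()['torque'])"
```

```text
t 14.35 pos [0.5727 0.0556 0.0524] hd -79.98 F [-2.3 -2.   5.3] gw 0.135 shift mm [-0.2 -0.   0.4] w [ 0.0015 -0.0039  0.0003] deg 0.2
[-0.15192414  0.30365978  0.10172073]
```

Request:
{"method": "step_arm", "body": {
  "plan": [
    {"tx": 0, "ty": 0, "tz": 0, "wx": 0, "wy": 0, "wz": 0.02, "gripper": 1},
    {"tx": 0, "ty": 0, "tz": 0, "wx": 0, "wy": 0, "wz": 0.04, "gripper": 1},
    {"tx": 0, "ty": 0, "tz": 0, "wx": 0, "wy": 0, "wz": 0.05, "gripper": 1},
    {"tx": 0, "ty": 0, "tz": 0, "wx": 0, "wy": 0, "wz": 0.05, "gripper": 1}
  ]
}}

```text
t: 14.75
position: [0.5727, 0.0556, 0.0525]
tool_rot: [[0.992, 0.126, 0.004], [0.126, -0.992, -0.001], [0.004, 0.002, -1.0]]
wrist_force: [-1.6, -0.9, 4.0]
grip_width: 0.132
```

```bash
python3 go.py .5725 .0556 .052 -80;python3 -c "
from h import *;print(sensors.sense()['torque'])"
```

```text
t 14.75 pos [0.5727 0.0556 0.0525] hd -82.77 F [-1.6 -0.9  4. ] gw 0.132 shift mm [-0.2 -0.   0.5] w [ 0.002  -0.0039 -0.0483] deg 2.8
[-0.15807851  0.18354333  1.62326748]
```

A torque of 1.6 N m at a heading of -82.8° shows the screw is on its stop, as expected at about -80°. Now I'll back it off a quarter turn, to a heading of about +10°.

Request:
{"method": "step_arm", "body": {
  "plan": [
    {"tx": 0, "ty": 0, "tz": 0, "wx": 0, "wy": 0, "wz": -0.06, "gripper": 1},
    {"tx": 0, "ty": 0, "tz": 0, "wx": 0, "wy": 0, "wz": -0.17, "gripper": 1},
    {"tx": 0, "ty": 0, "tz": 0, "wx": 0, "wy": 0, "wz": -0.29, "gripper": 1},
    {"tx": 0, "ty": 0, "tz": 0, "wx": 0, "wy": 0, "wz": -0.41, "gripper": 1},
    {"tx": 0, "ty": 0, "tz": 0, "wx": 0, "wy": 0, "wz": -0.53, "gripper": 1},
    {"tx": 0, "ty": 0, "tz": 0, "wx": 0, "wy": 0, "wz": -0.65, "gripper": 1},
    {"tx": 0, "ty": 0, "tz": 0, "wx": 0, "wy": 0, "wz": -0.77, "gripper": 1},
    {"tx": 0, "ty": 0, "tz": 0, "wx": 0, "wy": 0, "wz": -0.86, "gripper": 1}
  ]
}}

```text
t: 15.55
position: [0.5726, 0.0555, 0.0524]
tool_rot: [[0.55, 0.835, 0.004], [0.835, -0.55, -0.001], [0.002, 0.004, -1.0]]
wrist_force: [-0.1, -1.3, 2.9]
grip_width: 0.129
```

```bash
python3 go.py .5726 .0556 .0524 10;python3 -c "
from h import *;print(sensors.sense()['torque'])"
```

```text
t 15.55 pos [0.5726 0.0555 0.0524] hd -33.39 F [-0.1 -1.3  2.9] gw 0.129 shift mm [ 0.  -0.1 -0. ] w [ 4.100e-03 -2.000e-04 -7.573e-01] deg 43.4
[-0.12935555  0.22789869 -0.07393606]
```

Request:
{"method": "step_arm", "body": {
  "plan": [
    {"tx": 0, "ty": 0, "tz": 0, "wx": 0, "wy": 0, "wz": -0.1, "gripper": 1},
    {"tx": 0, "ty": 0, "tz": 0, "wx": 0, "wy": 0, "wz": -0.22, "gripper": 1},
    {"tx": 0, "ty": 0, "tz": 0, "wx": 0, "wy": 0, "wz": -0.34, "gripper": 1},
    {"tx": 0, "ty": 0, "tz": 0, "wx": 0, "wy": 0, "wz": -0.46, "gripper": 1},
    {"tx": 0, "ty": 0, "tz": 0, "wx": 0, "wy": 0, "wz": -0.58, "gripper": 1},
    {"tx": 0, "ty": 0, "tz": 0, "wx": 0, "wy": 0, "wz": -0.68, "gripper": 1},
    {"tx": 0, "ty": 0, "tz": 0, "wx": 0, "wy": 0, "wz": -0.757, "gripper": 1},
    {"tx": 0, "ty": 0, "tz": 0, "wx": 0, "wy": 0, "wz": -0.757, "gripper": 1}
  ]
}}

```text
t: 16.35
position: [0.5727, 0.0555, 0.0524]
tool_rot: [[-0.172, 0.985, 0.004], [0.985, 0.172, -0.0], [-0.001, 0.004, -1.0]]
wrist_force: [0.5, -1.0, 3.1]
grip_width: 0.131
```

Request:
{"method": "step_arm", "body": {
  "plan": [
    {"tx": 0, "ty": 0, "tz": 0, "wx": 0, "wy": 0, "wz": 0, "gripper": 1},
    {"tx": 0, "ty": 0, "tz": 0, "wx": 0, "wy": 0, "wz": 0, "gripper": 1},
    {"tx": 0, "ty": 0, "tz": 0, "wx": 0, "wy": 0, "wz": 0, "gripper": 1},
    {"tx": 0, "ty": 0, "tz": 0, "wx": 0, "wy": 0, "wz": 0, "gripper": 1}
  ]
}}

```text
t: 16.75
position: [0.5727, 0.0555, 0.0524]
tool_rot: [[-0.171, 0.985, 0.004], [0.985, 0.171, -0.0], [-0.001, 0.004, -1.0]]
wrist_force: [-0.6, -1.3, 3.5]
grip_width: 0.135
```

```bash
python3 go.py .5726 .0556 .0524 10;python3 - <<'E'
from h import *
print(sensors.sense()['torque'])
w=cam('wrist');s=cam('scene');save(w,'w6.pkl')
R=lambda i,f:cv2.resize(i,None,fx=f,fy=f,interpolation=cv2.INTER_CUBIC)
out=np.zeros((600,800,3),np.uint8)
out[:300,:500]=R(s['img'][185:245,250:350],5)
out[300:600,:400]=R(w['img'],400/512)
cv2.imwrite('pics/i.png',out[:,:,::-1])
E
```

```text
t 16.75 pos [0.5727 0.0555 0.0524] hd 9.85 F [-0.6 -1.3  3.5] gw 0.135 shift mm [ 0.1 -0.1  0. ] w [ 0.0039  0.0007 -0.0026] deg 0.3
[-0.18009822  0.26077125 -0.05414939]
```

View pics/i.png

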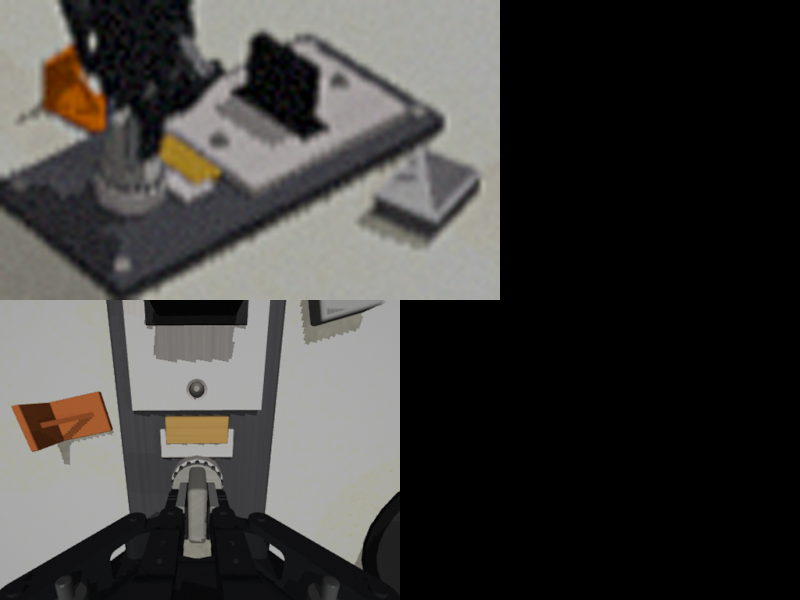

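The plate sits flush with a pin showing in its hole at (196,388), and the bar, gripped, lies along the carrier's y at (197,495). Everything checks out, so I'll hand in.

```bash
python3 -c "
from h import *
print(arm.job_done())"
```

```text
the job is handed in; nothing more can be done
None
```

The job is done and handed in at about 17 s of robot time; the interface gives no verdict.

- **Plate:** I picked it up by the fin and lowered it over both pins. It came down to the flush height (TCP 40.6 mm, as expected from the grip) and the load left the wrist. After release, pictures showed a pin in each hole and the plate flat.
- **Thumbscrew:** I turned it clockwise until the torque rose to 1.6 N m, with the gripper near -80°, where the seat was expected. I then backed it off to a heading of 9.85°, about 90° from the seat. The gripper is still holding it at the 50 N setting.
- **Checks:** The last picture shows the bar lying along the carrier's y axis, the gripper clear of the plate, and the nearby bracket and nozzle box apparently unmoved. The other bench items were not checked again at the end.
- **Disagreements:** The first wrist-camera reading of the pins was about 4 mm and 2° off the other cameras. I settled the seat position with the carrier's bolts instead. The small torque readings while turning were only noise and told me nothing about the screw's friction.

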